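# Open a double-door bench cabinet held by a flush bolt

### The arm

A 7-joint arm with a two-finger parallel gripper is mounted at the origin on a cart in front of the work surface, level with it; the furniture and walls round the work are solid. World frame = base frame: x ahead of the robot, y to its left, z up, the work surface at z = 0. Lengths are in m, angles in rad, forces in N, time in s.
With the tool pointing down it reaches from about 0.4 to 0.875 m from the base axis. Payload 19.3 kg.
Tool frame: the origin (TCP) lies on the mounting face of the last link; the fingertips stand 173 mm ahead of it and the grasp point (between the pads) lies 155 mm ahead of it; z points along the fingers, y is the line along which they close (so a half turn about z gives the same grasp; the last joint's range is limited). The gripper opens to 85 mm and grips with 20 to 120 N. Pads are 22 mm wide; open, the fingers measure 114 mm over their backs; the gripper's body (76 mm by 85 mm) begins 54 mm behind the grasp point. The pads swing forward as they close: fully open they stand 13 mm farther back than shut.
Start: joints at [1.226, 0.521, -0.036, 1.599, 0.021, 1.021, -0.113], TCP at [0.17, -0.602, 0.405] pointing down, gripper open.
Joint ranges: [-2.91, 2.91], [-0.3, 2.13], [-1.5, 1.42], [0.17, 2.43], [-1.26, 4.41], [0.16, 1.93], [-2.52, 2.52]. Speed limits (rad/s): [1.89, 1.89, 2.39, 2.39, 3.01, 3.01, 3.01].

### API

Orientations are given as [roll, pitch, yaw] about the fixed x, y, z axes, in that order (R = Rz(yaw) Ry(pitch) Rx(roll)).
In Python, from workcell import bot, vision gives the robot as it stands.
- The arm moves only by the shell command python3 -m creep 'ROWS' [FORCE]. ROWS is JSON, a list that holds one entry, the list of rows, each a list of 7 numbers: the opening, from -1 (shut) to 1 (fully open), then the shift along the tool's x, y, z in cm, then the turn, a rotation vector about the tool's x, y, z in rad. In form: [[[grip, tx, ty, tz, rx, ry, rz], ...]]. A call has 1 to 12 rows; each row shifts and turns the commanded pose from where the row before left it, along the tool's axes as they then stand; what a row does not reach is not made up. A row lasts 1/8 s, in which the tool goes at most 62.5 mm and 10.7 degrees, less where a joint would pass 70% of its speed; a pose out of reach is approached as far as the arm can. A call with a gripper value outside its range is refused whole. The fingers move at their own pace and stop on an object; FORCE is the grip in N (left out, the last holds). Time passes only in rows, so rows that do not move let the fingers close. It gives the time, the measured TCP pose, the force, the opening and the grip force at its end, in the units of the state.
- bot.observe(): the state, without advancing time (a new reading comes with each control period).
- vision.grab_frame(name): name is "scene" or "top"; returns a dict with "image" (400x640x3 uint8, blue, green, red), "depth" (400x640 float32, m along the optical axis (not along the pixel's ray), 0 where there is no reading), "fovy" (degrees; the focal length in pixels is half the picture's height over the tangent of half this angle, whatever the lens; pixels are square), "cx", "cy" (the principal point, pixels), "cam_to_world" (4x4, takes a point from camera to world coordinates). Camera axes: x right, y down, z forward; pixel columns grow to the right and rows downward; lengths in m; the calibration is good to about 2 mm. A picture is of the moment at which its call begins.
- bot.job_done(): hands the job in; it is judged then, once.
The state is a dict: "clock": time; "qpos": joint angles; "qd": joint speeds; "joint_efforts": joint torques, N m; "position": TCP position; "tool_rot": TCP orientation; "force": force on the tool from outside, world axes, zero at the start; "moment": the same for the moment, N m; "grip_width": finger opening in m; "finger_force": force on a finger pad.
Only numpy, scipy, OpenCV 4.12 (cv2) and the standard library are available. Lean on these libraries where they do the work, as an engineer would, in place of code of your own. Each camera call takes 0.05 s, during which the arm holds its last target. There are 200 camera calls.

### The job

Open the small two-leaf cabinet on the bench so that the wide lid inside can be lifted out. Swing out the leaf that carries the metal cover strip, push the flush bolt in the other leaf's top corner fully down, and only then open that leaf as well. Leave both leaves wide open, about square to the cabinet front, with the bolt still down, and do not disturb the beaker, the amber bottle or the tape roll.

Things in the scene. Friction and masses are not known exactly. Their poses are not given: they have to be found in the camera images.
- cabinet: Fixed grey cabinet, 304 wide, 200 deep, 220 high. Origin on the worktop under the middle of the closed leaves' front plane; x points into the cabinet, y to the left leaf, z up. Its two white leaves are 34 thick, 147 wide, from 16 to 206 above the worktop. The top panel (208 to 220 high) covers only the rear 18 mm of the shut leaves: its front edge is at x = +16.
- active_leaf (a joint): Left leaf, hinged at its left edge: angle in rad, 0 shut, grows as it swings out towards the robot, stop at 1.75. No latch; may start ajar; light friction (0.12 N m), stays where left. On its front an aluminium cover strip, 5 thick, reaches 55 mm past its free edge over the front of the right leaf; it hides the bolt and keeps the right leaf from opening first.
- passive_leaf (a joint): Right leaf (hinged at its right edge, vertical axis), angle in rad: 0 shut, grows as it swings out towards the robot, stop at 1.75. Held shut by its flush bolt and by the cover strip; otherwise it has the same light friction.
- bolt (a joint): Flush bolt in the right leaf: travel in m, 0 up (shot into the cabinet's top panel), grows downwards, stop at 0.018 (fully withdrawn; it clears the panel after about 0.010). Friction about 5 N: it stays where it is left.
- active_handle (a point): On the axis of the left leaf's vertical round bar handle (11 mm thick, about 110 long), 10 mm below the bar's rounded upper end. The bar's axis stands 35 mm in front of the leaf, 115 mm from the hinge; two 8 mm posts join it to the leaf, the upper one at this height. This point is 190 above the worktop; nothing lies above the handle.
- passive_handle (a point): The same point on the right leaf's equal handle, 35 mm in front of the leaf, 60 mm from its hinge, 190 above the worktop.
- active_hinge (a point): On the left leaf's vertical hinge axis (in the front plane, 150 mm left of the middle), at handle height (190).
- passive_hinge (a point): On the right leaf's vertical hinge axis (in the front plane, 150 mm right of the middle), at handle height (190).
- bolt_tab (a point): Middle of the upper face of the bolt's steel thumb tab (36 wide, 16 deep, 10 high), to be pushed straight down. It sits in a notch 44 wide, 16 deep, 62 high, open to the front and above, 30 mm from the right leaf's free edge. Bolt up: this face is 189 above the worktop. The tab's front edge is flush with the leaf's face; the top panel's front edge is 8 mm behind this point.
- beaker: Bystander: clear beaker, 70 across, 95 high, standing on the worktop to the right, before the cabinet; origin at the centre of its underside.
- amber_bottle: Bystander: amber bottle, 56 across, 124 high, standing on the worktop left of the cabinet; origin at the centre of its underside.
- tape_roll: Bystander: roll of tape, 84 across, 19 high, lying on the cabinet's top towards the back; origin at the centre of its underside.

How it is judged:
By the outcome, as a careful person would: the job done as asked, in the order asked, and still so for the second after the job is handed in, with the robot touching nothing.
It also fails if it takes over 72 s, if anything falls off the work surface, if the arm or the gripper's body presses on something with over 40 N, if the wrist force passes 120 N, or if a joint passes its speed limit or range.

## Working session

There is one attempt and no reset: what is moved stays moved. The work goes in short steps, Python scripts to look and compute and a shell command to move; the robot and the scene stay as the last step left them, time stands still between calls to the robot, and variables do not carry over. Pictures are saved under pics/ and viewed, at most 10 in all, crops included, and the job is handed in when it is done.

```bash
mkdir -p pics; ls
cat > h.py <<'E'
import numpy as np, cv2
from workcell import bot, vision
def grab(n):
    f=vision.grab_frame(n); K=200/np.tan(np.radians(f["fovy"])/2)
    d=f["depth"]; v,u=np.mgrid[0:400,0:640]
    P=np.stack([(u-f["cx"])*d/K,(v-f["cy"])*d/K,d],-1)
    T=np.array(f["cam_to_world"]); W=P@T[:3,:3].T+T[:3,3]; W[d==0]=np.nan
    return f["image"],W,T,K
E
python3 - <<'E'
from h import *
o=bot.observe();print(o)
for n in("scene","top"):
    im,W,T,K=grab(n);cv2.imwrite(f"pics/{n}0.png",im);np.save(f"pics/{n}0.npy",W);print(n,T.round(3),K)
E
```

```text
pics
{'clock': 0.0, 'qpos': array([ 1.22582209,  0.52199454, -0.03634555,  1.59998582,  0.02117155,
        1.02106655, -0.11280091]), 'qd': array([-6.36621468e-05,  1.11190881e-03,  1.78434481e-04, -3.00059800e-04,
       -1.49807306e-04, -2.08373098e-04, -1.13664814e-03]), 'joint_efforts': array([-2.35648324e-03, -9.27107763e+01,  1.97893851e+00, -3.69936168e+01,
        1.78120489e-02,  8.08789831e-03,  3.54631618e-05]), 'position': array([ 0.16953642, -0.60142972,  0.40414549]), 'tool_rot': array([-3.14052260e+00,  4.15049948e-05,  2.74763839e-01]), 'force': array([-1.0957315 , -0.24310753,  0.07907684]), 'moment': array([-0.01661062, -0.05480996,  0.01009738]), 'finger_force': 0.0, 'grip_width': 0.08546620680695204}
scene [[-0.753 -0.359  0.552  0.085]
 [-0.658  0.414 -0.628  0.532]
 [-0.003 -0.836 -0.548  0.684]
 [ 0.     0.     0.     1.   ]] 374.0789041202859
top [[ 0.017 -0.998  0.06   0.541]
 [-1.    -0.018 -0.003 -0.078]
 [ 0.004 -0.06  -0.998  1.288]
 [ 0.     0.     0.     1.   ]] 420.63540076001095
```

View pics/scene0.png

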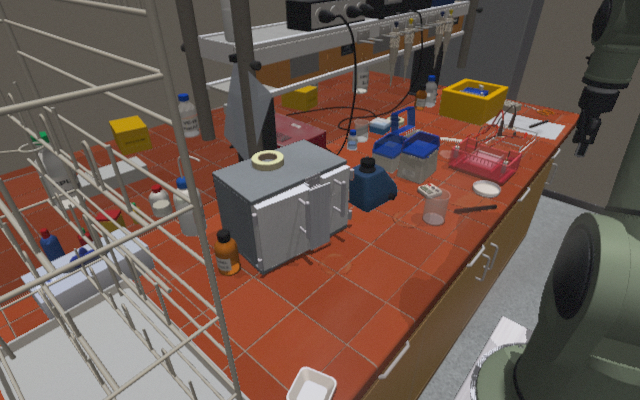

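View pics/top0.png

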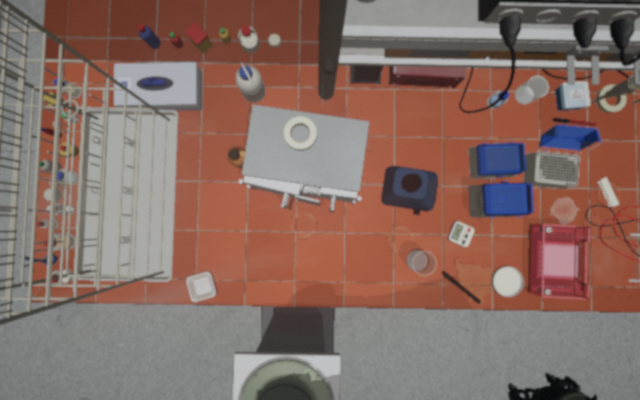

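The scene picture shows the cabinet with its front at about (215–350, 145–270), the strip near (315, 220), the amber bottle at (228, 252), and the beaker at (434, 208). In the top picture the panel corners are near (252,108), (368,122), (360,198) and (243,182). The strip, bolt notch and handles lie along its lower edge.

Run:
```python
from h import *
W=np.load("pics/top0.npy");im=cv2.imread("pics/top0.png")
v,u=np.mgrid[0:400,0:640]
m=(abs(W[...,2]-.22)<.006)&(u>225)&(u<390)&(v>90)&(v<215)
m=cv2.morphologyEx(m.astype(np.uint8),cv2.MORPH_OPEN,np.ones((3,3)))>0
p=W[m][:,:2].astype(np.float32)
hull=cv2.convexHull(p)
r=cv2.minAreaRect(p);print(r,cv2.boxPoints(r), np.median(W[m][:,2]))
# leaf tops
m2=(abs(W[...,2]-.206)<.006)&(u>225)&(u<390)&(v>150)&(v<225)
print(m2.sum())
# cabinet frame using rect
box=cv2.boxPoints(r)
# front edge: two lowest x
s=box[np.argsort(box[:,0])]; f=s[:2]; f=f[np.argsort(-f[:,1])]; print("front L,R",f)
ey=(f[0]-f[1]);ey/=np.linalg.norm(ey);ex=np.array([ey[1],-ey[0]]);
back=s[2:].mean(0); c=np.array(r[0])
if ex@(back-f.mean(0))<0: ex=-ex
O=c-ex*(0.016+.092)
print("O",O,"yaw",np.arctan2(ex[1],ex[0]),ex,ey)
np.save("pose0.npy",np.array([*O,np.arctan2(ex[1],ex[0])]))
# points around in cabinet frame, above .1 and in front
for n in("top","scene"):
    V=np.load(f"pics/{n}0.npy"); q=V[...,:2]-O; X=q@ex;Y=q@ey
    for lo,hi in((.1,.13),(.183,.203),(.203,.213)):
        k=(X>-.09)&(X<.016)&(abs(Y)<.19)&(V[...,2]>lo)&(V[...,2]<hi)
        print(n,lo,k.sum())
        b=np.round(Y[k]/.01).astype(int)
        print([(int(j),round(float(X[k][b==j].min()*1e3)),round(float(np.median(X[k][b==j])*1e3))) for j in np.unique(b)])
for nm,(a,b,c_,d) in dict(beaker=(400,440,245,278),bottle=(225,248,140,170),tape=(280,320,112,155)).items():
    w=W[c_:d,a:b].reshape(-1,3); w=w[w[:,2]>(.21 if nm=='tape' else .03)]
    w=w[w[:,2]>(.228 if nm=='tape' else .05)]
    print(nm,len(w),np.nanmedian(w,0),w.max(0) if len(w) else 0,w.min(0) if len(w) else 0)
cv2.imwrite("pics/c1.png",cv2.resize(im[100:220,225:390],None,fx=4.5,fy=4.5,interpolation=cv2.INTER_CUBIC))
```

```text
((0.7355529069900513, -0.04933065176010132), (0.30448371171951294, 0.18621982634067535), 82.85406494140625) [[ 0.6242278  -0.18880737]
 [ 0.80900115 -0.21197256]
 [ 0.846878    0.09014606]
 [ 0.66210467  0.11331126]] 0.22073101938079254
841
front L,R [[ 0.66210467  0.11331126]
 [ 0.6242278  -0.18880737]]
O [ 0.62839179 -0.03589578] yaw -0.124720044 [ 0.9922325  -0.12439695] [0.12439695 0.9922325 ]
top 0.1 113
[(-15, 1, 1), (-14, 1, 1), (-13, 1, 1), (-12, 1, 1), (-11, 1, 1), (-10, 0, 0), (-9, -27, -13), (-8, 0, 0), (-7, 1, 1), (-6, 1, 1), (-5, -24, 1), (-4, -23, -23), (-3, -22, 1), (-2, -21, -10), (-1, -20, 1), (0, -20, -3), (1, -18, -18), (2, -11, -11), (3, -48, -22), (4, -49, -25), (5, -8, -8), (6, -7, -7), (7, -7, -7), (8, -6, -5), (9, -5, -5), (10, -4, -4), (11, -3, -3), (12, -2, -2), (13, -1, -1), (14, 0, 0)]
top 0.183 280
[(-16, -3, 1), (-15, -3, 1), (-14, 0, 0), (-13, 1, 1), (-12, 1, 1), (-11, 1, 1), (-10, 0, 1), (-9, -39, -20), (-8, 1, 1), (-7, 1, 1), (-6, 1, 1), (-5, -23, 6), (-4, -22, 9), (-3, -21, 9), (-2, -20, 8), (-1, 1, 7), (0, -19, -3), (1, -18, -18), (2, -12, -11), (3,
[... 1598 characters left out ...]
(-10, 3, 7), (-9, 2, 8), (-8, 1, 4), (-7, 1, 6), (-6, 3, 7), (-5, -22, 3), (-4, -22, -20), (-3, -20, -18), (-2, -22, -18), (-1, -18, -17), (0, -19, 3), (1, -18, -5), (2, -12, 0), (3, -10, 2), (4, -10, 3), (5, -8, 0), (6, -6, 5), (7, -6, 2), (8, -5, 3), (9, -3, 4), (10, -3, 4), (11, -4, 3), (12, -2, 6), (13, 0, 6), (14, 0, 6), (15, 0, 7)]
beaker 266 [ 0.43540372 -0.39793283  0.08263029] [ 0.47140732 -0.35193976  0.10143439] [ 0.40357999 -0.42156992  0.05003339]
bottle 385 [0.72489493 0.14347392 0.11465373] [0.75996528 0.17942339 0.22649396] [0.67835114 0.09747137 0.05429459]
tape 608 [ 0.77058061 -0.03541515  0.23965915] [0.8114573  0.00701458 0.24453246] [ 0.72899943 -0.07656138  0.22816651]
```

View pics/c1.png

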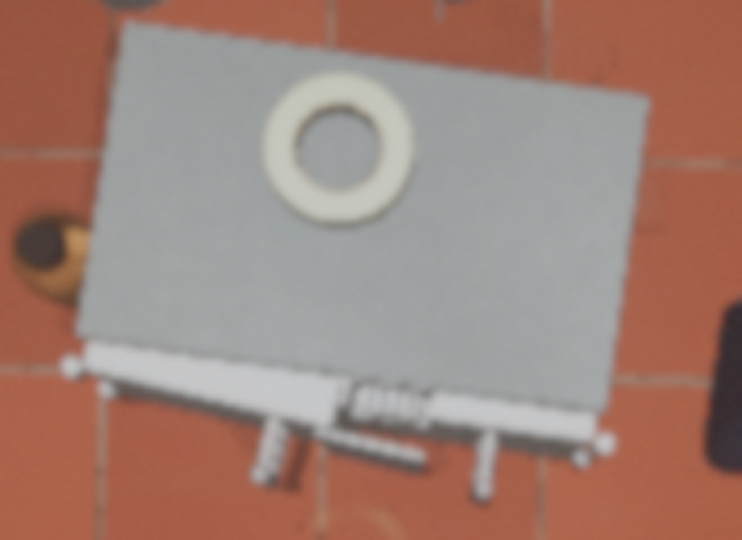

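```bash
cat >> h.py <<'E'
from scipy.spatial.transform import Rotation as Rn
O=np.array([.6284,-.0359]); YAW=-.1247
EX=np.array([np.cos(YAW),np.sin(YAW)]); EY=np.array([-EX[1],EX[0]])
def cab(X,Y): return O+X*EX+Y*EY
def plan(X,Y,z,cyaw):
    "TCP target in cabinet coords (tool down): remaining tool-frame shift cm, rotvec"
    o=bot.observe(); R=Rn.from_euler('xyz',o['tool_rot']); G=Rn.from_euler('xyz',[np.pi,0,YAW+cyaw])
    d=np.array([*cab(X,Y),z])-o['position']
    print("pos",o['position'].round(4),"rot",o['tool_rot'].round(3),"q",o['qpos'].round(2),"F",o['force'].round(1),"grip",round(o['grip_width'],4),"t",round(o['clock'],2))
    print("world d",(d*100).round(2),"| in target tool axes",(G.inv().apply(d)*100).round(2),"| in current",(R.inv().apply(d)*100).round(2),"| rotvec",(R.inv()*G).as_rotvec().round(3))
def handle(th,side):
    s=1 if side=='L' else -1; r=.115 if s>0 else .06
    u=np.array([-np.sin(th),-s*np.cos(th)]); n=np.array([-np.cos(th),s*np.sin(th)])
    return np.array([0,s*.15])+r*u+.035*n
E
python3 -m creep '[[[1,0,0,-2,0,0,-0.15],[1,0,0,-2,0,0,-0.15]]]'
python3 - <<'E'
from h import *
hx=handle(.085,'L');print(hx,cab(*hx)); plan(*hx,.45,np.pi-.085)
E
```

```text
clock: 0.35
position: [0.1696, -0.6015, 0.4448]
tool_rot: [-3.141, -0.0, 0.58]
force: [0.7, -0.4, -0.2]
grip_width: 0.0855
finger_force: 0.0
[-0.04463687  0.03838661] [0.58888415 0.00774034]
pos [ 0.1696 -0.6015  0.4448] rot [-3.141 -0.     0.58 ] q [ 1.27  0.49 -0.11  1.55  0.06  1.11  0.16] F [ 0.7 -0.4 -0.2] grip 0.0855 t 0.35
world d [41.93 60.92  0.52] | in target tool axes [-28.33  68.31  -0.52] | in current [ 68.45 -28.    -0.48] | rotvec [-0.000e+00 -1.000e-03 -2.352e+00]
```

```bash
python3 -m creep '[[[1,4,-1.6,0,0,0,0],[1,4,-1.6,0,0,0,0],[1,4,-1.6,0,0,0,0],[1,4,-1.6,0,0,0,0],[1,4,-1.6,0,0,0,0],[1,4,-1.6,0,0,0,0],[1,4,-1.6,0,0,0,0],[1,4,-1.6,0,0,0,0],[1,4,-1.6,0,0,0,0],[1,4,-1.6,0,0,0,0],[1,4,-1.6,0,0,0,0],[1,4,-1.6,0,0,0,0]]]'
python3 -m creep '[[[1,4,-1.6,0,0,0,0],[1,4,-1.6,0,0,0,0],[1,4,-1.6,0,0,0,0],[1,0,0,0,0,0,-0.18],[1,0,0,0,0,0,-0.18],[1,0,0,0,0,0,-0.18],[1,0,0,0,0,0,-0.18],[1,0,0,0,0,0,-0.18],[1,0,0,0,0,0,-0.18],[1,0,0,0,0,0,-0.18],[1,0,0,0,0,0,-0.18],[1,0,0,0,0,0,-0.18]]]'
python3 - <<'E'
from h import *
plan(*handle(.085,'L'),.45,np.pi-.085)
E
```

```text
clock: 1.85
position: [0.4686, -0.1783, 0.4446]
tool_rot: [-3.141, 0.0, 0.575]
force: [0.7, -1.2, -0.0]
grip_width: 0.0851
finger_force: 0.0
clock: 3.35
position: [0.5426, -0.0741, 0.4445]
tool_rot: [-3.141, -0.0, 2.201]
force: [-1.3, -0.1, 0.6]
grip_width: 0.0856
finger_force: 0.0
pos [ 0.5426 -0.0741  0.4445] rot [-3.141 -0.     2.201] q [ 0.56  0.43 -0.72  1.73  0.32  1.1   0.36] F [-1.3 -0.1  0.6] grip 0.0856 t 3.35
world d [4.63 8.18 0.55] | in target tool axes [-2.82  8.96 -0.55] | in current [ 3.89  8.56 -0.55] | rotvec [-0.    -0.    -0.731]
```

```bash
python3 -m creep '[[[1,0,0,0,0,0,-0.183],[1,0,0,0,0,0,-0.183],[1,0,0,0,0,0,-0.183],[1,0,0,0,0,0,-0.183],[1,-0.7,2.25,0,0,0,0],[1,-0.7,2.25,0,0,0,0],[1,-0.7,2.25,0,0,0,0],[1,-0.7,2.25,0,0,0,0],[1,0,0,0,0,0,0],[1,0,0,0,0,0,0]]]'
python3 - <<'E'
from h import *
plan(*handle(.085,'L'),.345,np.pi-.085)
im,W,T,K=grab("top")
cv2.imwrite("pics/t1.png",cv2.resize(im[130:250,235:400],None,fx=4.5,fy=4.5,interpolation=cv2.INTER_CUBIC))
E
```

```text
clock: 4.6
position: [0.589, 0.0074, 0.4444]
tool_rot: [-3.141, -0.001, 2.926]
force: [-0.1, -0.9, 0.6]
grip_width: 0.0857
finger_force: 0.0
pos [0.589  0.0074 0.4444] rot [-3.141e+00 -1.000e-03  2.926e+00] q [ 0.47  0.55 -0.87  1.62  0.44  1.18  0.86] F [-0.1 -0.9  0.6] grip 0.0857 t 4.6
world d [-0.02  0.03 -9.94] | in target tool axes [0.02 0.03 9.94] | in current [0.02 0.03 9.94] | rotvec [-0.    -0.001 -0.005]
```

```bash
python3 -m creep '[[[1,0,0,2,0,0,0],[1,0,0,2,0,0,0],[1,0,0,2,0,0,0],[1,0,0,1.5,0,0,0],[1,0,0,1.5,0,0,0],[1,0,0,0.9,0,0,0],[1,0,0,0,0,0,0]]]' 40
python3 -m creep '[[[-1,0,0,0,0,0,0],[-1,0,0,0,0,0,0],[-1,0,0,0,0,0,0],[-1,0,0,0,0,0,0],[-1,0,0,0,0,0,0],[-1,0,0,0,0,0,0]]]' 40
```

```text
clock: 5.52
position: [0.5892, 0.0081, 0.3452]
tool_rot: [-3.142, -0.001, 2.927]
force: [0.2, -0.4, 1.3]
grip_width: 0.0857
finger_force: 0.0
clock: 6.28
position: [0.5893, 0.0081, 0.3459]
tool_rot: [3.141, 0.0, 2.927]
force: [-0.6, 0.7, 4.7]
grip_width: 0.0094
finger_force: 39.0
```

```bash
python3 -m creep '[[[-1,1.13,0.41,0,0,0,0.1],[-1,1.13,0.41,0,0,0,0.1],[-1,1.13,0.41,0,0,0,0.1],[-1,1.13,0.41,0,0,0,0.1],[-1,0,0,0,0,0,0]]]'
```

```text
clock: 6.9
position: [0.5528, 0.0399, 0.3459]
tool_rot: [-3.142, 0.0, 2.528]
force: [-0.3, 1.5, 2.6]
grip_width: 0.0096
finger_force: 39.9
```

```bash
python3 -m creep '[[[-1,1.13,0.41,0,0,0,0.1],[-1,1.13,0.41,0,0,0,0.1],[-1,1.13,0.41,0,0,0,0.1],[-1,1.13,0.41,0,0,0,0.1],[-1,1.13,0.41,0,0,0,0.1],[-1,1.13,0.41,0,0,0,0.1],[-1,1.13,0.41,0,0,0,0.1],[-1,1.13,0.41,0,0,0,0.1],[-1,1.13,0.41,0,0,0,0.1],[-1,1.13,0.41,0,0,0,0.1],[-1,1.13,0.41,0,0,0,0.1],[-1,0,0,0,0,0,0]]]'
python3 - <<'E'
from h import *
plan(*handle(1.57,'L'),.345,np.pi-1.57)
E
```

```text
clock: 8.4
position: [0.5399, 0.1649, 0.3459]
tool_rot: [3.141, -0.0, 1.43]
force: [-3.3, 2.5, 8.7]
grip_width: 0.0096
finger_force: 40.6
pos [0.5399 0.1649 0.3459] rot [ 3.141 -0.     1.43 ] q [-0.06  0.53 -0.47  1.8   0.3   0.88 -0.82] F [-3.3  2.5  8.7] grip 0.0096 t 8.4
world d [-0.26 -0.31 -0.09] | in target tool axes [-0.34 -0.22  0.09] | in current [-0.34 -0.22  0.09] | rotvec [ 0.    -0.    -0.017]
```

```bash
python3 -m creep '[[[1,0,0,0,0,0,0],[1,0,0,0,0,0,0],[1,0,0,0,0,0,0],[1,0,0,0,0,0,0],[1,0,0,-2,0,0,0],[1,0,0,-2.5,0,0,0],[1,0,0,-2.5,0,0,0],[1,0,0,-3,0,0,0],[1,0,0,0,0,0,0]]]'
python3 - <<'E'
from h import *
im,W,T,K=grab("top");cv2.imwrite("pics/t2.png",cv2.resize(im[90:250,225:400],None,fx=4.5,fy=3.7,interpolation=cv2.INTER_CUBIC))
im2,W2,_,_=grab("scene");cv2.imwrite("pics/s2.png",cv2.resize(im2[130:290,200:370],None,fx=4.5,fy=3.7,interpolation=cv2.INTER_CUBIC))
for n,V in(("top",W),("scene",W2)):
    q=V[...,:2]-O;X=q@EX;Y=q@EY;Z=V[...,2]
    for a,b in((.15,.18),(.18,.195),(.195,.215)):
        k=(X>-.02)&(X<.03)&(Y>-.16)&(Y<.02)&(Z>a)&(Z<b)
        bb=np.round(Y[k]/.004).astype(int)
        print(n,a,[(int(j)*4,int(1e3*X[k][bb==j].min()),int(1e3*X[k][bb==j].max()),int(1e3*np.median(Z[k][bb==j])),int((bb==j).sum())) for j in np.unique(bb)])
E
```

```text
clock: 9.52
position: [0.5398, 0.1644, 0.4476]
tool_rot: [3.139, -0.001, 1.427]
force: [0.5, -0.8, -1.0]
grip_width: 0.0856
finger_force: 0.0
top 0.15 [(-156, -4, -4, 172, 2), (-152, -1, 2, 178, 3), (-148, 0, 0, 158, 1), (-144, 0, 0, 153, 2), (-136, 0, 0, 178, 2), (-132, 0, 0, 171, 1), (-128, 0, 0, 162, 2), (-124, 0, 0, 157, 1), (-120, 0, 0, 179, 1), (-116, 0, 0, 175, 1), (-112, 0, 0, 165, 2), (-108, 0, 0, 157, 2), (-96, 0, 0, 172, 2), (-80, 0, 0, 172, 1), (-76, 0, 0, 169, 1), (-72, 0, 0, 161, 2), (-68, 0, 0, 154, 1), (-64, 0, 0, 165, 2), (-60, 0, 0, 173, 1), (-56, 0, 0, 165, 1), (-52, 16, 16, 161, 1), (-48, 1, 16, 170, 2), (-8, 16, 17, 163, 2), (-4, 0, 16, 166, 3)]
top 0.18 [(-160, 2, 5, 194, 2), (-156, 0, 2, 194, 2), (-152, -3, 4, 192, 3), (-140, 0, 0, 189, 2), (-124, 0, 0, 191, 2), (-120, 0, 0, 186, 1), (-104, 0, 0, 189, 1), (-100, 0, 0, 183, 2), (-92, -17, -1, 190, 10), (-88, -17, 0, 192, 12), (-84, 0, 0, 186, 2), (-80, 0, 0, 181, 1), (-68, 0, 0, 192, 2), (-64, 0, 0, 184, 1), (-48, 8, 16, 190, 5), (-44, 2, 16, 188, 10), (-40, 1, 15, 191, 9), (-36, 1, 14, 188, 9), (-32, 1, 16, 190
[... 3077 characters left out ...]
(-100, 2, 21, 206, 11), (-96, 1, 20, 208, 13), (-92, 2, 21, 207, 12), (-88, 1, 19, 207, 9), (-84, 0, 20, 207, 14), (-80, 1, 17, 207, 9), (-76, 0, 19, 207, 14), (-72, 3, 20, 207, 9), (-68, 1, 19, 208, 17), (-64, 2, 24, 206, 16), (-60, 2, 19, 205, 8), (-56, 2, 19, 207, 10), (-52, 0, 20, 202, 30), (-48, 16, 19, 204, 5), (-44, 15, 19, 205, 11), (-40, 17, 20, 202, 6), (-36, 16, 19, 207, 10), (-32, 17, 20, 202, 6), (-28, 15, 19, 206, 8), (-24, 17, 19, 203, 6), (-20, 16, 20, 204, 11), (-16, 15, 18, 205, 6), (-12, 16, 20, 207, 5), (-8, 17, 21, 207, 4), (-4, 4, 20, 208, 9), (0, 1, 29, 201, 36), (4, 17, 20, 212, 2), (8, 17, 17, 213, 1), (12, 18, 21, 212, 4), (16, 18, 21, 210, 2), (20, 19, 22, 213, 3)]
```

View pics/t2.png

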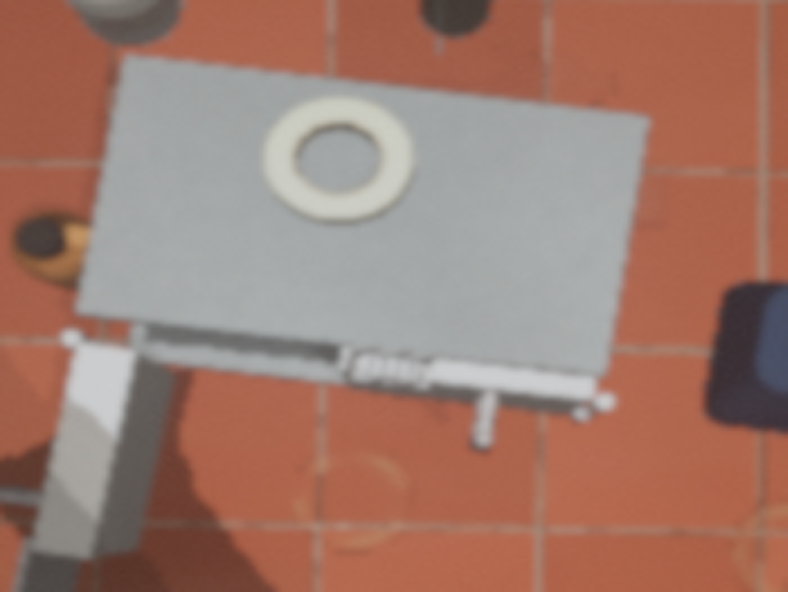

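View pics/s2.png

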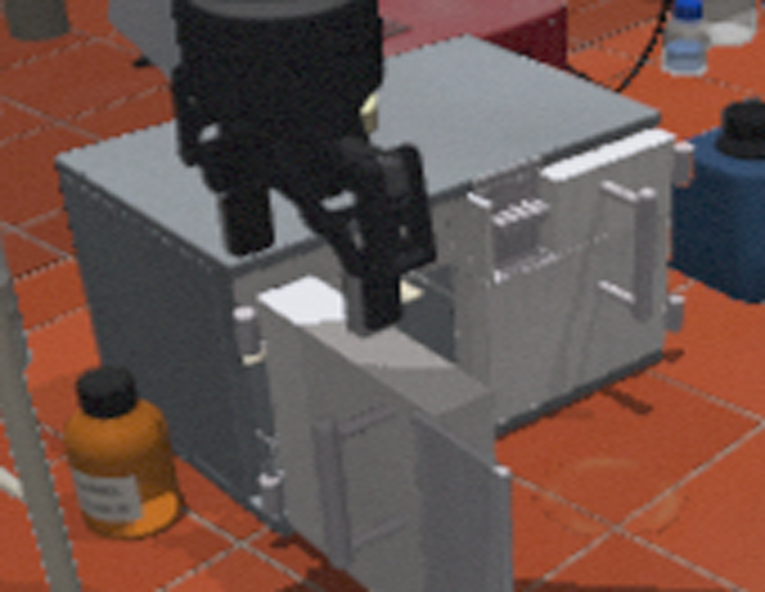

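Top view: the left leaf is open square at (30–160, 345–560) of the crop. The tab sits in its notch at about (385, 365), which measures Y −48..−12 mm, so its centre is Y = −30 with its face at 189 mm. The bottle and tape have not moved.

```bash
python3 -m creep '[[[-1,0,0,0,0,0,0.18],[-1,0,0,0,0,0,0.18],[-1,0,0,0,0,0,0.18],[-1,0,0,0,0,0,0.18],[-1,0,0,0,0,0,0.18],[-1,0,0,0,0,0,0.18],[-1,0,0,0,0,0,0.18],[-1,0,0,0,0,0,0.18],[-1,0,0,0,0,0,0.12],[-1,0,0,0,0,0,0]]]'
python3 - <<'E'
from h import *
plan(-.003,-.030,.44,0)
E
```

```text
clock: 10.88
position: [0.5394, 0.1644, 0.4448]
tool_rot: [3.141, 0.001, -0.132]
force: [-0.6, 0.9, -0.5]
grip_width: -0.0001
finger_force: 0.0
pos [0.5394 0.1644 0.4448] rot [ 3.141e+00  1.000e-03 -1.320e-01] q [-0.27  0.39 -0.18  1.71  0.08  1.05 -2.18] F [-0.6  0.9 -0.5] grip -0.0001 t 10.88
world d [  8.23 -22.96  -0.48] | in target tool axes [11.02 21.76  0.48] | in current [11.19 21.68  0.48] | rotvec [ 0.001  0.001 -0.008]
```

```bash
python3 -m creep '[[[-1,1.86,3.62,0,0,0,0],[-1,1.86,3.62,0,0,0,0],[-1,1.86,3.62,0,0,0,0],[-1,1.86,3.62,0,0,0,0],[-1,1.86,3.62,0,0,0,-0.004],[-1,1.86,3.62,0,0,0,-0.004],[-1,0,0,0,0,0,0],[-1,0,0,0,0,0,0]]]'
python3 - <<'E'
from h import *
plan(-.003,-.030,.367,0)
E
```

```text
clock: 11.88
position: [0.6213, -0.0653, 0.4451]
tool_rot: [-3.141, 0.001, -0.123]
force: [0.6, 0.4, -0.5]
grip_width: 0.0003
finger_force: 0.0
pos [ 0.6213 -0.0653  0.4451] rot [-3.141e+00  1.000e-03 -1.230e-01] q [ 0.08  0.49 -0.11  1.55  0.05  1.11 -1.73] F [ 0.6  0.4 -0.5] grip 0.0003 t 11.88
world d [ 0.04  0.   -7.81] | in target tool axes [ 0.04 -0.01  7.81] | in current [ 0.05 -0.    7.81] | rotvec [-0.     0.001  0.002]
```

```bash
python3 -m creep '[[[-1,0,0,2,0,0,0],[-1,0,0,2,0,0,0],[-1,0,0,1.5,0,0,0],[-1,0,0,1.5,0,0,0],[-1,0,0,0.8,0,0,0],[-1,0,0,0,0,0,0]]]'
python3 -m creep '[[[-1,0,0,0.5,0,0,0],[-1,0,0,0.3,0,0,0],[-1,0,0,0.3,0,0,0],[-1,0,0,0,0,0,0]]]'
python3 -m creep '[[[-1,0,0,0.3,0,0,0],[-1,0,0,0.3,0,0,0],[-1,0,0,0.3,0,0,0],[-1,0,0,0,0,0,0]]]'
```

```text
clock: 12.62
position: [0.6214, -0.0657, 0.3673]
tool_rot: [-3.142, 0.001, -0.125]
force: [0.8, -0.1, 0.5]
grip_width: 0.0001
finger_force: 0.0
clock: 13.12
position: [0.6215, -0.0658, 0.3566]
tool_rot: [-3.142, -0.0, -0.125]
force: [0.0, 1.1, 1.5]
grip_width: 0.0002
finger_force: 0.2
clock: 13.62
position: [0.6214, -0.0658, 0.3473]
tool_rot: [3.142, 0.001, -0.125]
force: [0.3, -0.0, 0.4]
grip_width: -0.0002
finger_force: 0.0
```

```bash
python3 -m creep '[[[-1,0,0,0.3,0,0,0]]]'
python3 -m creep '[[[-1,0,0,0.2,0,0,0],[-1,0,0,0.2,0,0,0]]]'
python3 - <<'E'
from h import *
im2,W2,_,_=grab("scene");cv2.imwrite("pics/s3.png",cv2.resize(im2[150:250,260:370],None,fx=6,fy=6,interpolation=cv2.INTER_CUBIC))
plan(-.003,-.03,.344,0)
E
```

```text
clock: 13.75
position: [0.6214, -0.0658, 0.3447]
tool_rot: [3.142, 0.0, -0.125]
force: [-1.6, 0.2, 4.8]
grip_width: -0.0003
finger_force: 2.4
clock: 14.0
position: [0.6216, -0.0658, 0.3432]
tool_rot: [-3.141, -0.002, -0.126]
force: [-18.9, 1.5, 58.5]
grip_width: 0.0003
finger_force: 29.3
pos [ 0.6216 -0.0658  0.3434] rot [-3.141e+00 -2.000e-03 -1.260e-01] q [ 0.08  0.59 -0.1   1.66  0.07  0.9  -1.75] F [-16.9   1.5  47.5] grip -0.0002 t 14.05
world d [0.01 0.05 0.06] | in target tool axes [ 0.01 -0.05 -0.06] | in current [ 0.01 -0.05 -0.06] | rotvec [-0.    -0.002 -0.001]
```

View pics/s3.png

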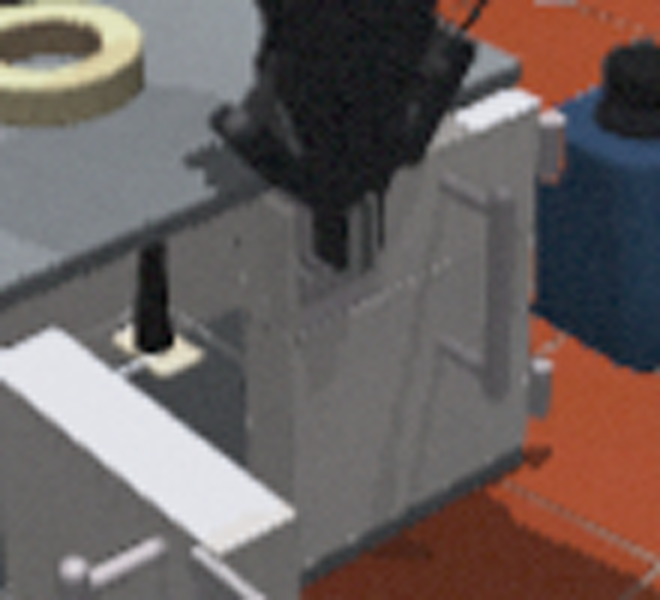

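The fingers stand in the notch at about (335, 250), and the force jumped exactly at the stop height (tips at 170.5 mm). I'll lift out and check the tab.

```bash
python3 -m creep '[[[-1,0,0,-1,0,0,0],[-1,0,0,-2,0,0,0],[-1,0,0,-2.5,0,0,0],[-1,0,0,-2.5,0,0,0],[-1,0,0,-2,0,0,0],[1,-3,5,0,0,0,0],[1,-1.3,2,0,0,0,0],[1,0,0,0,0,0,0],[1,0,0,0,0,0,0]]]'
python3 - <<'E'
from h import *
plan(*handle(0,'R'),.345,0)
for n in("top","scene"):
    _,V,_,_=grab(n);q=V[...,:2]-O;X=q@EX;Y=q@EY;Z=V[...,2]
    k=(X>.002)&(X<.014)&(Y>-.044)&(Y<-.016)&(Z>.1)&(Z<.215)
    print(n,k.sum(),np.percentile(Z[k],[10,50,90]).round(4) if k.any() else 0)
E
```

```text
clock: 15.18
position: [0.5705, -0.1291, 0.4405]
tool_rot: [-3.141, 0.0, -0.125]
force: [0.6, -0.2, -0.2]
grip_width: 0.0724
finger_force: 0.0
pos [ 0.5705 -0.1291  0.4405] rot [-3.141  0.    -0.125] q [ 0.19  0.42 -0.1   1.66  0.04  1.06 -1.61] F [ 0.6 -0.2 -0.2] grip 0.0724 t 15.18
world d [ 1.2   0.83 -9.55] | in target tool axes [ 1.09 -0.97  9.55] | in current [ 1.09 -0.97  9.55] | rotvec [-0.001  0.     0.   ]
top 13 [0.169  0.1719 0.1751]
scene 159 [0.1098 0.1391 0.1718]
```

```bash
python3 -m creep '[[[1,1.1,-1,0,0,0,0],[1,0,0,0,0,0,0],[1,0,0,2,0,0,0],[1,0,0,2,0,0,0],[1,0,0,2,0,0,0],[1,0,0,2,0,0,0],[1,0,0,1.5,0,0,0],[1,0,0,0,0,0,0]]]' 40
python3 -m creep '[[[-1,0,0,0,0,0,0],[-1,0,0,0,0,0,0],[-1,0,0,0,0,0,0],[-1,0,0,0,0,0,0],[-1,0,0,0,0,0,0],[-1,0,0,0,0,0,0]]]' 40
python3 -m creep '[[[-1,-0.58,0.38,0,0,0,-0.1],[-1,-0.58,0.38,0,0,0,-0.1],[-1,-0.58,0.38,0,0,0,-0.1],[-1,0,0,0,0,0,0]]]'
```

```text
clock: 16.27
position: [0.5821, -0.1212, 0.3448]
tool_rot: [-3.142, 0.002, -0.125]
force: [-0.5, -0.3, 0.8]
grip_width: 0.0853
finger_force: 0.0
clock: 17.02
position: [0.5823, -0.1208, 0.346]
tool_rot: [-3.141, -0.0, -0.125]
force: [-3.0, 4.9, 6.3]
grip_width: 0.0092
finger_force: 39.1
clock: 17.52
position: [0.5643, -0.1323, 0.346]
tool_rot: [-3.141, 0.0, 0.175]
force: [-3.4, 3.2, 6.9]
grip_width: 0.0092
finger_force: 39.7
```

```bash
python3 -m creep '[[[-1,-0.615,0.405,0,0,0,-0.106],[-1,-0.615,0.405,0,0,0,-0.106],[-1,-0.615,0.405,0,0,0,-0.106],[-1,-0.615,0.405,0,0,0,-0.106],[-1,-0.615,0.405,0,0,0,-0.106],[-1,-0.615,0.405,0,0,0,-0.106],[-1,-0.615,0.405,0,0,0,-0.106],[-1,-0.615,0.405,0,0,0,-0.106],[-1,-0.615,0.405,0,0,0,-0.106],[-1,-0.615,0.405,0,0,0,-0.106],[-1,-0.615,0.405,0,0,0,-0.106],[-1,-0.615,0.405,0,0,0,-0.106]]]'
python3 -m creep '[[[-1,0,0,0,0,0,0],[1,0,0,0,0,0,0],[1,0,0,0,0,0,0],[1,0,0,0,0,0,0],[1,0,0,0,0,0,0],[1,0,0,-2,0,0,0],[1,0,0,-3,0,0,0],[1,0,0,-4,0,0,0],[1,0,0,-4,0,0,0],[1,0,0,0,0,0,0]]]'
python3 - <<'E'
from h import *
plan(*handle(1.57,'R'),.345,1.57)
im,W,T,K=grab("top");cv2.imwrite("pics/t4.png",im[60:320,150:480].repeat(2,0).repeat(2,1))
q=W[...,:2]-O;X=q@EX;Y=q@EY;Z=W[...,2]
k=(abs(Z-.206)<.007)&(X>-.16)&(X<-.02)&(abs(Y)<.23)
for nm,kk in(("L",k&(Y>0)),("R",k&(Y<0))):
    p=np.c_[X[kk],Y[kk]].astype(np.float32);print(nm,len(p),cv2.minAreaRect(p) if len(p) else 0)
E
```

```text
clock: 19.02
position: [0.5462, -0.2126, 0.346]
tool_rot: [3.141, -0.0, 1.449]
force: [3.4, 3.7, 2.1]
grip_width: 0.0092
finger_force: 39.3
clock: 20.27
position: [0.546, -0.2125, 0.4785]
tool_rot: [3.137, 0.001, 1.446]
force: [-0.2, 0.5, -1.2]
grip_width: 0.0856
finger_force: 0.0
pos [ 0.546  -0.2125  0.4785] rot [3.137e+00 1.000e-03 1.446e+00] q [ 0.64  0.43 -0.52  1.6   0.23  1.17 -0.05] F [-0.2  0.5 -1.2] grip 0.0856 t 20.27
world d [ -0.02   0.05 -13.35] | in target tool axes [ 0.05 -0.03 13.35] | in current [ 0.07 -0.08 13.35] | rotvec [0.004 0.001 0.001]
L 708 ((-0.08947555720806122, 0.15400926768779755), (0.07221732288599014, 0.14048521220684052), 88.5459976196289)
R 556 ((-0.08418011665344238, -0.13308972120285034), (0.034507229924201965, 0.12816156446933746), 89.88359069824219)
```

View pics/t4.png

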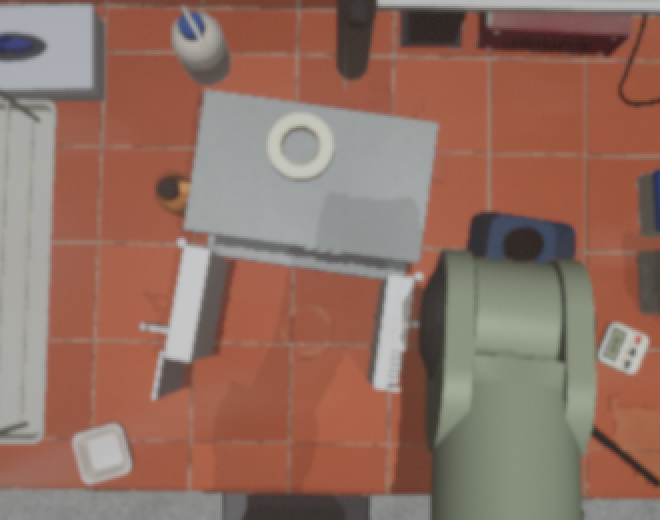

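Top view: both leaves stand square, left at (195, 300) and right at (395, 330). The tape and bottle are unmoved. Last I'll check the bolt height and the beaker, then hand in.

Run:
```python
from h import *
W0=np.load("pics/scene0.npy")
_,W,_,_=grab("top");_,S,_,_=grab("scene")
for V in(W,S):
    q=V[...,:2]-O;X=q@EX;Y=q@EY;Z=V[...,2]
    k=(X>-.133)&(X<-.107)&(Y>-.163)&(Y<-.153)&(Z>.1)&(Z<.22)
    print(k.sum(),np.percentile(Z[k],[10,50,90]).round(4) if k.any() else 0)
d=abs(S-W0)[185:228,420:450];print("beaker change",np.nanmedian(d),np.nanpercentile(d,90))
d=abs(S-W0)[228:275,215:240];print("bottle change",np.nanmedian(d),np.nanpercentile(d,90))
if np.nanmedian(abs(S-W0)[185:228,420:450])<.004: print(bot.job_done())
```

```text
0 0
0 0
beaker change 0.0010574745033824218 0.0032354631073712504
bottle change 0.0008389312600247112 0.0022841700972354496
the job is handed in; nothing more can be done
None
```

Both leaves now stand about square to the cabinet front, and the job is handed in at about 20 s of the 72 s limit. The bolt tab read about 171 mm (fully down) before I opened the right leaf; my re-check after opening got no depth readings, so that it stayed down is not confirmed. The beaker and bottle did not move by depth comparison, and the tape looks unmoved in the last picture.

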